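Click the red-capped tube carrier into the reader's holder

ROBOT

A 7-joint arm with a two-finger parallel gripper is mounted at the origin on the work surface. World frame = base frame: x ahead of the robot, y to its left, z up, the work surface at z = 0. Lengths are in m, angles in rad, forces in N, time in s.
With the tool pointing down it reaches from about 0.4 to 0.85 m from the base axis. Payload 10.4 kg.
Tool frame: the origin (TCP) lies at the very end of the fingers, on their centre line; the grasp point (between the pads) lies 19 mm behind it; x points along the fingers, z is the direction in which the jaws open and shut, and the axes are right-handed (so a half turn about x gives the same grasp; the last joint's range is limited). The gripper opens to 85 mm and grips with 20 to 120 N. Pads are 22 mm wide; open, the fingers measure 114 mm over their backs; the gripper's body (76 mm by 85 mm) begins 54 mm behind the grasp point. The pads swing forward as they close: fully open they stand 13 mm farther back than shut.
Start: joints at [-1.149, 0.332, -0.065, 1.46, 0.022, 1.35, -0.088], TCP at [0.269, 0.564, 0.231] pointing down, gripper open.
Joint ranges: [-2.6, 2.6], [-0.5, 2.12], [-1.47, 1.34], [0.16, 2.42], [-1.27, 4.41], [0.06, 2.06], [-2.6, 2.6]. Speed limits (rad/s): [2.22, 2.22, 2.79, 2.79, 3.14, 3.14, 3.14].

INTERFACE

Orientations are given as a unit quaternion [x, y, z, w].
In Python, from workcell import get_obs, camera, camera_info, hand_in gives the robot as it stands.
- The arm moves only by the tool move_arm, never from a script. Its argument "motion" is text: rows parted by semicolons, each of 4 numbers parted by spaces: the shift along the world's x, y, z in m, then the turn about the world's z in rad. In form: tx ty tz spin; .... A call has 1 to 10 rows; each row is the pose to reach, as a shift and turn from the pose commanded when the call began; what a row does not reach only later rows make up. A row lasts 1/8 s, in which the tool goes at most 62.5 mm and 10.7 degrees, less where a joint would pass 70% of its speed; a pose out of reach is approached as far as the arm can. A call with a gripper value outside its range is refused whole. "grip" is the opening, from 0 (shut) to 1 (fully open), set as the call begins (left out, the last holds). The fingers move at their own pace and stop on an object; "force" is the grip in N (left out, the last holds). Time passes only in rows, so rows that repeat a pose let the fingers close. It gives the time, the measured TCP pose, the force and the opening at its end, in the units of the state.
- get_obs(): the state, without advancing time (a new reading comes with each control period).
- camera(name): name is "scene" or "side" or "wrist"; returns (picture, depth): 480x640x3 uint8, red, green, blue; 480x640 float32, m along the optical axis (not along the pixel's ray), 0 where there is no reading.
- camera_info(name): a dict with "camera_matrix" (3x3 intrinsics, pixels), "k1" (the pictures are not rectified: a ray, as slopes to the right and down, at radius r is drawn at 1 + k1 r^2 times it, then the intrinsics apply), "eye" and "attitude" of the camera in the world. Camera axes: x right, y up, looking along -z (the intrinsics and any distortion apply to the point x, -y, -z); pixel columns grow to the right and rows downward; lengths in m; the calibration is good to about 2 mm. A picture is of the moment at which its call begins: read the wrist's pose just before it. camera_info takes no time and is no camera call; for the wrist camera it gives the pose at the moment of the call.
- hand_in(): hands the job in, once; it reports no verdict.
The state is a dict: "clock": time; "joint_pos": joint angles; "joint_velocities": joint speeds; "tau": joint torques, N m; "position": TCP position; "ee_rot": TCP orientation; "ft_force": force on the tool from outside, world axes, zero at the start; "torque": the same for the moment, N m; "grip_width": opening from 0.0 (shut) to 1.0 (fully open).
Only numpy, scipy, OpenCV 4.12 (cv2) and the standard library are available. Lean on these libraries where they do the work, as an engineer would, in place of code of your own. Each camera call takes 0.05 s, during which the arm holds its last target.

TASK

Take the tube carrier with the red caps and handle by that handle and push it down into the holder of the tube reader, past the sprung side ball, until it clicks and stands upright, fully home on the holder's floor; then let go. Do not drop it, and leave the purple-capped and blue-capped carriers standing where they are.

Things in the scene. Friction and masses are not known exactly. Their poses are not given: they have to be found in the camera images.
- red_carrier: White block 60 (x) x 36 (y) x 60 mm high, two tubes with RED caps (at x = +-22, tops at 90) and between them a RED handle 24 (x) x 16 (y), up to 128 mm: grip it across y at about 110. 0.22 kg, loose on the bench. Origin: centre of the underside, z up. The lowest 20 mm of the long sides taper in by 8; a groove 8 deep, 25 to 45 mm up, on both long sides: either way round fits.
- seat (a point): Centre of the pocket's floor in the fixed reader, 20 mm above the bench; z up, x along the pocket: 76 (x) x 44 (y) mm, walls 52 high, then a yellow funnel 10 mm wider each side up to 66. A sprung 24 mm ball, 34 above the floor, juts 12 mm from the +y wall. A carrier meets it about 25 mm up, its weight will not pass it; about 5 to 15 N does, and it snaps into the groove in the last 9 mm.
- purple_carrier: Bystander: a carrier of the same shape as the red one with PURPLE caps and handle, standing loose on the bench, not to be disturbed. Origin: centre of its underside, z up, x along its 60 mm length, 128 mm high.
- blue_carrier: Bystander: a carrier of the same shape as the red one with BLUE caps and handle, standing loose on the bench, not to be disturbed. Origin: centre of its underside, z up, x along its 60 mm length, 128 mm high.
Not all that is in view belongs to the job. Leave any turquoise look-alike of the red_carrier alone.

How it is judged:
At the end, for the whole second after the job is handed in: The red-capped carrier rests released in the holder: underside within 4 mm of the pocket floor, within 12 mm of the pocket centre, aligned within 10 degrees (either way round), upright within 5 degrees; the other two carriers stand upright (11 degrees) within 30 mm of where they were (z of red_carrier in the frame of seat between -0.004 and 0.004 m and horizontal distance between red_carrier and seat below 0.012 m and angle between the x axis of red_carrier and the x axis of seat, either way round below 0.17 rad and angle between red_carrier's own z axis and vertical below 0.1 rad and linear speed of red_carrier below 0.02 m/s and distance of each of purple_carrier, blue_carrier from where it was at the start of the episode below 0.03 m and angle between each of purple_carrier, blue_carrier's own z axis and vertical below 0.2 rad); the robot touches nothing.
It fails at once if the red-capped carrier is dropped (falls faster than 0.8 m/s out of the fingers) (linear speed of red_carrier above 0.8 m/s and contact force between the fingers and red_carrier below 0.1 N).
It fails at once if the purple-capped or blue-capped carrier is moved more than 30 mm or knocked over (distance of any of purple_carrier, blue_carrier from where it was at the start of the episode above 0.03 m or angle between any of purple_carrier, blue_carrier's own z axis and vertical above 0.4 rad).
It also fails if it takes over 35 s, if anything falls off the work surface, if the arm or the gripper's body presses on something with over 40 N, if the wrist force passes 120 N, or if a joint passes its speed limit or range.

## Working session

There is one attempt and no reset: what is moved stays moved. The work goes in short steps, Python scripts to look and compute and a tool call to move; the robot and the scene stay as the last step left them, time stands still between calls to the robot, and variables do not carry over. Pictures are saved under pics/ and viewed, and the job is handed in when it is done.

Besides the shell and the picture viewer there is one more tool, called as name(argument=value, ...) on one line, values as JSON. move_arm: Moves the arm, as the interface text tells. Its arguments: {"type":"object","properties":{"motion":{"type":"string"},"grip":{"type":"number"},"force":{"type":"number"}},"required":["motion"]}

```bash
mkdir -p pics; ls; python3 - <<'E'
from workcell import *
import cv2,json,numpy as np
o=get_obs();print({k:np.round(v,3).tolist() for k,v in o.items()})
for n in ["scene","side","wrist"]:
    i=camera_info(n);print(n,i)
    p,d=camera(n);np.savez("pics/%s0.npz"%n,p=p,d=d,eye=i["eye"],att=i["attitude"])
    cv2.imwrite("pics/%s0.png"%n,p[:,:,::-1])
E
```

```text
pics
{'clock': 0.0, 'joint_pos': [-1.149, 0.333, -0.065, 1.461, 0.022, 1.35, -0.089], 'joint_velocities': [-0.0, -0.0, 0.0, 0.0, -0.0, 0.001, 0.0], 'tau': [0.001, -62.545, 0.05, -39.159, 0.016, 0.01, 0.0], 'position': [0.269, 0.564, 0.231], 'ee_rot': [-0.378, 0.598, 0.377, 0.598], 'ft_force': [-0.07, -0.186, -0.23], 'torque': [0.022, 0.054, -0.0], 'grip_width': 1.003}
scene {'camera_matrix': array([[581.90578932,   0.        , 321.2546279 ],
       [  0.        , 581.90578932, 240.86969938],
       [  0.        ,   0.        ,   1.        ]]), 'k1': -0.08164605995069654, 'eye': array([0.93074772, 0.07710172, 0.78022531]), 'attitude': array([0.18731359, 0.2054934 , 0.69897683, 0.65887592])}
side {'camera_matrix': array([[459.1568588 ,   0.        , 323.86306779],
       [  0.        , 459.1568588 , 233.4072947 ],
       [  0.        ,   0.        ,   1.        ]]), 'k1': -0.04513993634428499, 'eye': array([ 0.3160733 , -0.48018299,  0.46844337]), 'attitude': array([ 0.4546035 , -0.06711927, -0.13604476,  0.87768017])}
wrist {'camera_matrix': array([[398.29917323,   0.        , 320.81583546],
       [  0.        , 398.29917323, 238.12792933],
       [  0.        ,   0.        ,   1.        ]]), 'k1': -0.05556747537599749, 'eye': array([0.20187973, 0.59669096, 0.37271249]), 'attitude': array([-0.12490269, -0.07842443,  0.52745225,  0.83668575])}
```

View pics/scene0.png

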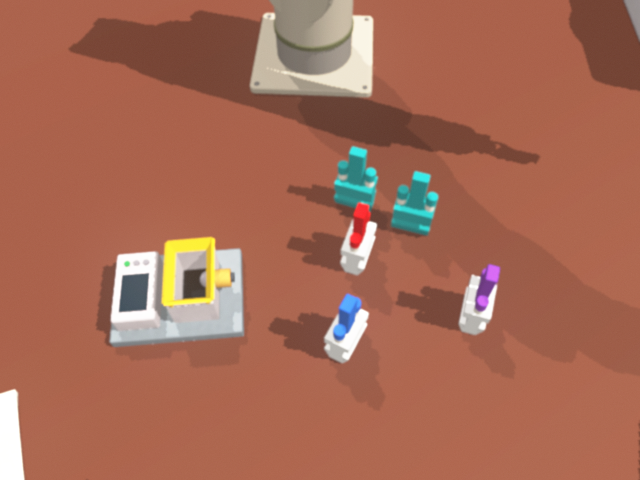

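View pics/side0.png

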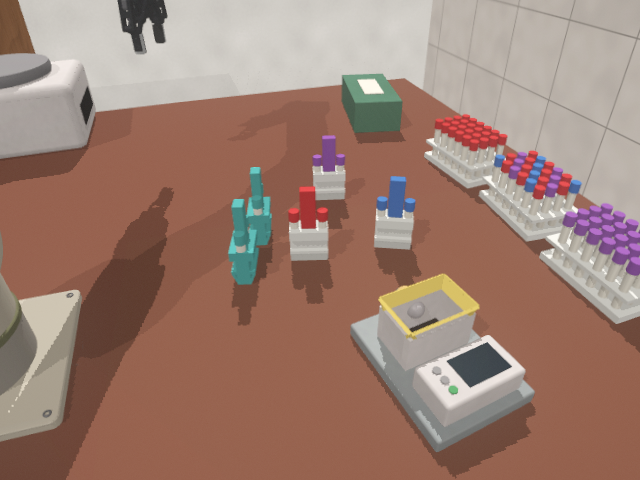

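View pics/wrist0.png

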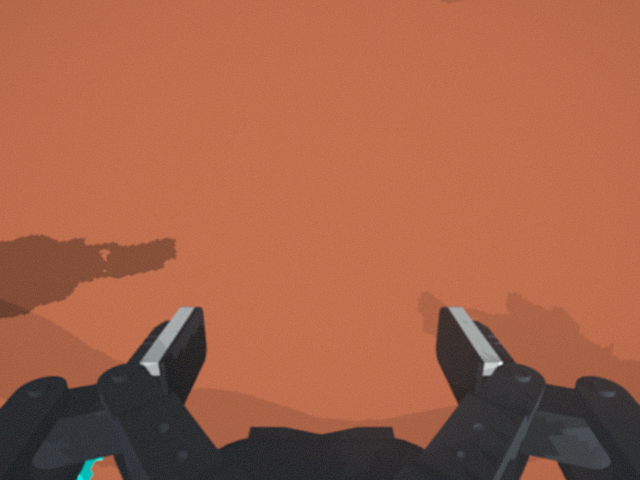

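The scene view shows:
- the red carrier at about (358,240)
- turquoise look-alikes at (357,178) and (416,203)
- purple at (479,300)
- blue at (346,330)
- the reader pocket at (190,280)

The rack tubes with red caps at the right of the side view, (470,130), are not carriers. I choose the red carrier at scene (358,240), side (308,225). Next I crop it and measure.

```bash
cat > h.py <<'E'
import numpy as np,cv2
from scipy.spatial.transform import Rotation as R
from workcell import camera_info
def cloud(n,p,d,eye,att):
    i=camera_info(n);K=i["camera_matrix"];D=np.array([i["k1"],0,0,0.])
    v,u=np.mgrid[0:480,0:640]
    r=cv2.undistortPoints(np.stack([u,v],-1).reshape(-1,1,2).astype(float),K,D).reshape(480,640,2)
    c=np.dstack([r[...,0]*d,-r[...,1]*d,-d])
    W=c@R.from_quat(att).as_matrix().T+eye
    W[d==0]=np.nan
    return W
def proj(n,P,eye=None,att=None):
    i=camera_info(n);eye=i["eye"] if eye is None else eye;att=i["attitude"] if att is None else att
    c=(np.atleast_2d(P)-eye)@R.from_quat(att).as_matrix()
    q=c*[1,-1,-1]
    return cv2.projectPoints(q,np.zeros(3),np.zeros(3),i["camera_matrix"],np.array([i["k1"],0,0,0.]))[0].reshape(-1,2)
def mask(p,c):
    h=cv2.cvtColor(p,cv2.COLOR_RGB2HSV).astype(int);H,S,V=h[...,0],h[...,1],h[...,2]
    return {"red":((H<4)|(H>175))&(S>215)&(V>110),"yellow":(H>22)&(H<33)&(S>150)&(V>120),"blue":(H>103)&(H<122)&(S>130)&(V>80),"purple":(H>125)&(H<150)&(S>90)&(V>60),"turq":(H>80)&(H<95)&(S>120)}[c]
def load(f):
    z=np.load(f);return z["p"],z["d"],z["eye"],z["att"]
E
python3 - <<'E'
from h import *
for n in ["scene","side"]:
    p,d,e,a=load(f"pics/{n}0.npz");W=cloud(n,p,d,e,a)
    for c in ["red","blue","purple","turq","yellow"]:
        m=mask(p,c).astype(np.uint8)
        k,l,s,ce=cv2.connectedComponentsWithStats(m)
        for j in range(1,k):
            if s[j,4]<25: continue
            q=W[(l==j)];q=q[~np.isnan(q).any(1)]
            if len(q)<10: continue
            print(n,c,s[j],ce[j].round(),"med",np.median(q,0).round(3),"min",np.percentile(q,3,0).round(3),"max",np.percentile(q,97,0).round(3))
p=load("pics/scene0.npz")[0];q=load("pics/side0.npz")[0]
A=cv2.resize(p[190:290,310:410],(400,400));B=cv2.resize(q[180:280,260:360],(400,400))
cv2.imwrite("pics/crop0.png",np.hstack([A,B])[:,:,::-1])
E
```

```text
scene blue [334 295  27  45 628] [346. 315.] med [0.618 0.083 0.106] min [0.593 0.071 0.079] max [0.636 0.098 0.129]
scene purple [476 265  24  46 615] [486. 286.] med [0.565 0.264 0.105] min [0.533 0.257 0.076] max [0.584 0.276 0.129]
scene turq [ 335  147   42   59 1589] [355. 180.] med [0.37  0.088 0.064] min [0.356 0.061 0.021] max [0.383 0.117 0.128]
scene turq [ 392  172   46   62 1676] [415. 205.] med [0.412 0.18  0.062] min [0.398 0.154 0.014] max [0.425 0.205 0.128]
scene yellow [ 162  237   54   69 1620] [187. 268.] med [ 0.541 -0.147  0.082] min [ 0.5   -0.172  0.074] max [ 0.6   -0.1    0.088]
side blue [496 155   8   4  25] [500. 157.] med [0.857 0.16  0.094] min [0.849 0.153 0.093] max [0.864 0.167 0.095]
side blue [534 162   9   6  42] [538. 165.] med [0.904 0.11  0.094] min [0.896 0.103 0.086] max [0.925 0.132 0.095]
side blue [531 170   9   6  44] [535. 172.] med [0.879 0.088 0.094] min [0.871 0.08  0.086] max [0.899 0.109 0.095]
side blue [389 177  17  40 549] [396. 196.] med [0.608 0.078 0.102] min [0.599 0.073 0.066] max [0.618 0.086 0.129]
side blue [527 178  10 
[... 583 characters left out ...]
  27 216] [517. 165.] med [0.874 0.129 0.092] min [0.848 0.104 0.08 ] max [0.908 0.16  0.095]
side purple [313 155   8  11  81] [317. 160.] med [0.535 0.268 0.086] min [0.529 0.265 0.075] max [0.542 0.277 0.091]
side purple [336 154   9  11  78] [340. 159.] med [0.577 0.258 0.086] min [0.572 0.255 0.075] max [0.584 0.267 0.091]
side purple [545 168  18  29 278] [553. 182.] med [0.894 0.055 0.092] min [0.868 0.031 0.08 ] max [0.929 0.088 0.096]
side purple [ 563  204   77   71 2714] [609. 233.] med [ 0.863 -0.092  0.092] min [ 0.836 -0.166  0.079] max [ 0.915 -0.04   0.096]
side turq [ 229  168   42  116 2517] [249. 231.] med [0.373 0.087 0.06 ] min [0.345 0.058 0.009] max [0.419 0.186 0.128]
```

View pics/crop0.png

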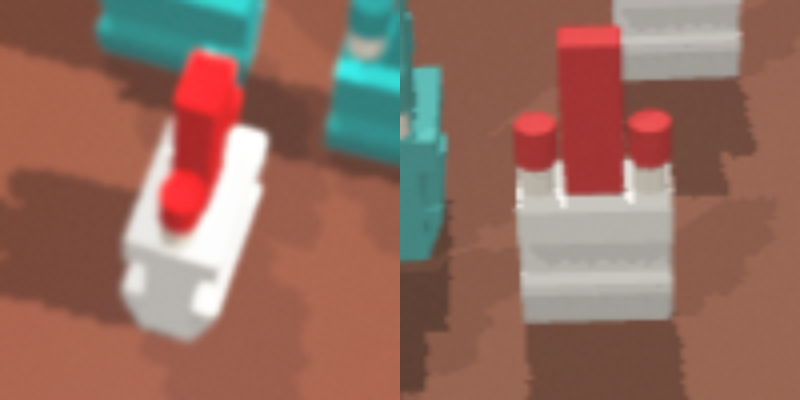

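The crop confirms it: red handle and caps on a white block, the handle around scene (362,220). The red mask was too strict, so I'll relax it and use height, then measure the funnel.

```bash
python3 - <<'E'
from h import *
Wd={}
for n in ["scene","side"]:
    p,d,e,a=load(f"pics/{n}0.npz");W=cloud(n,p,d,e,a);Wd[n]=(p,W)
    h=cv2.cvtColor(p,cv2.COLOR_RGB2HSV).astype(int)
    near=(W[...,0]>.38)&(W[...,0]<.6)&(W[...,1]>-.0)&(W[...,1]<.2)
    red=near&((h[...,0]<6)|(h[...,0]>172))&(h[...,1]>150)&(W[...,2]>.064)
    q=W[red];print(n,"red",len(q),np.percentile(q,[2,50,98],0).round(3).tolist())
    t=q[q[:,2]>.124];print(" top",len(t),t.mean(0).round(4),cv2.minAreaRect((t[:,:2]*1000).astype(np.float32)))
    cap=q[(q[:,2]<.0945)&(q[:,2]>.087)];print(" captop",cap.round(3)[::8].tolist())
    wh=near&(h[...,1]<70)&(W[...,2]>.055)&(W[...,2]<.064);t=W[wh];print(" blocktop",len(t),cv2.minAreaRect((t[:,:2]*1000).astype(np.float32)))
    sd=near&(W[...,2]>.005)&(W[...,2]<.064)&(h[...,1]<80);t=W[sd];print(" block",len(t),cv2.minAreaRect((t[:,:2]*1000).astype(np.float32)))
    y=mask(p,"yellow")|((h[...,0]>20)&(h[...,0]<33)&(h[...,1]>130))
    t=W[y&(W[...,2]>.065)&(W[...,2]<.1)&(W[...,0]<.7)&(W[...,0]>.4)&(W[...,1]<0)]
    print(" funnel",len(t),np.percentile(t,[2,50,98],0).round(3).tolist(),cv2.minAreaRect((t[t[:,2]>.082][:,:2]*1000).astype(np.float32)),cv2.minAreaRect((t[:,:2]*1000).astype(np.float32)))
p,W=Wd["scene"];print(W[285,190],W[278,208],W[278,225])
A=cv2.resize(p[220:350,100:260],(800,600),interpolation=cv2.INTER_CUBIC);cv2.imwrite("pics/reader0.png",A[:,:,::-1])
E
```

```text
scene red 523 [[0.449, 0.087, 0.079], [0.477, 0.096, 0.107], [0.495, 0.109, 0.13]]
 top 170 [0.4683 0.0973 0.1281] ((466.877197265625, 97.45468139648438), (15.808025360107422, 22.863264083862305), 73.31768035888672)
 captop [[0.443, 0.11, 0.09], [0.45, 0.11, 0.09], [0.476, 0.091, 0.091], [0.477, 0.092, 0.09], [0.477, 0.09, 0.087], [0.477, 0.102, 0.089], [0.479, 0.099, 0.089], [0.481, 0.097, 0.089], [0.483, 0.095, 0.09], [0.485, 0.092, 0.091], [0.486, 0.09, 0.089], [0.49, 0.086, 0.091], [0.489, 0.097, 0.091], [0.489, 0.094, 0.089], [0.492, 0.091, 0.09], [0.493, 0.089, 0.089], [0.495, 0.09, 0.09]]
 blocktop 608 ((492.9340515136719, 110.28810119628906), (90.20779418945312, 226.1285400390625), 64.08876037597656)
 block 1120 ((496.73419189453125, 127.41937255859375), (111.20125579833984, 222.9293670654297), 79.6136474609375)
 funnel 1841 [[0.5, -0.173, 0.066], [0.543, -0.142, 0.082], [0.601, -0.089, 0.088]] ((549.9390258789062, -136.75216674804688), (104.45942687988281, 69.67200469970703), 8.959599494934082) ((548.2870483398438, -127.35616302490234), (104.08956909179688, 89.35311126708984
[... 718 characters left out ...]
 [0.448, 0.095, 0.088], [0.464, 0.089, 0.089], [0.484, 0.085, 0.088]]
 blocktop 506 ((485.61431884765625, 112.13275146484375), (86.44377899169922, 242.1164093017578), 66.91688537597656)
 block 1724 ((485.8204345703125, 112.04489135742188), (86.44377899169922, 242.56455993652344), 66.91688537597656)
 funnel 1386 [[0.505, -0.165, 0.073], [0.574, -0.113, 0.08], [0.603, -0.099, 0.087]] ((552.7542724609375, -135.864501953125), (103.51167297363281, 70.98173522949219), 8.636820793151855) ((552.7542724609375, -135.864501953125), (103.51167297363281, 70.98173522949219), 8.636820793151855)
[ 0.53971701 -0.14924398  0.01942333] [ 0.55916879 -0.10792757  0.08111955] [ 0.54916181 -0.0882058   0.06495502]
```

View pics/reader0.png

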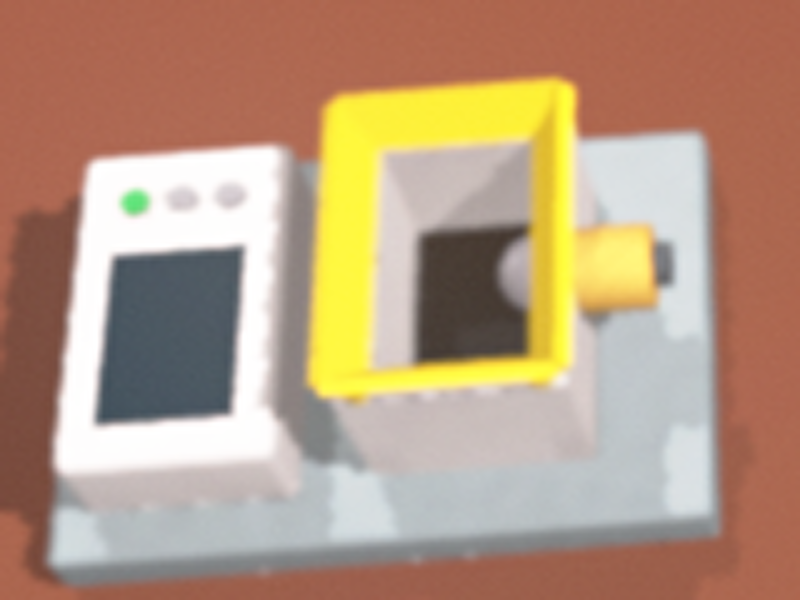

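Funnel: both views put its centre at (0.551,-0.136), long axis at +8.8°. Red handle: centre (0.468,0.097), yaw about -18.5°. The jaw axis is at about 64.5° and needs 71.5° for the grasp. I'll move above the handle first.

move_arm(motion="0.02 -0.047 0 0.012; 0.04 -0.093 0 0.024; 0.06 -0.14 0 0.036; 0.08 -0.187 0 0.048; 0.1 -0.234 0 0.06; 0.12 -0.28 0 0.072; 0.14 -0.327 0 0.084; 0.16 -0.374 0 0.1; 0.18 -0.42 0 0.11; 0.199 -0.467 0 0.12", grip=1)

```text
clock: 1.4
position: [0.4682, 0.0956, 0.2313]
ee_rot: [-0.413, 0.574, 0.413, 0.574]
ft_force: [0.9, -0.0, 0.0]
grip_width: 1.0
```

move_arm(motion="0 0 0 0; 0 0 0 0")

```text
clock: 1.65
position: [0.4676, 0.0977, 0.2312]
ee_rot: [-0.412, 0.574, 0.413, 0.574]
ft_force: [-0.1, 0.9, 0.4]
grip_width: 1.0
```

```bash
cat > look.py <<'E'
import sys
from h import *
from workcell import *
n,t=sys.argv[1:3]
o=get_obs();i=camera_info(n);p,d=camera(n)
np.savez(f"pics/{n}{t}.npz",p=p,d=d,eye=i["eye"],att=i["attitude"]);cv2.imwrite(f"pics/{n}{t}.png",p[:,:,::-1])
M=R.from_quat(o["ee_rot"]).as_matrix()
print(o["clock"],o["position"].round(4) if hasattr(o["position"],'round') else o["position"],"jawyaw",np.degrees(np.arctan2(M[1,2],M[0,2])),"x",M[:,0].round(3),o["ft_force"],o["grip_width"],np.round(o["joint_pos"],2))
E
cat > red.py <<'E'
import sys
from h import *
n,t=sys.argv[1:3];x,y=float(sys.argv[3]),float(sys.argv[4])
p,d,e,a=load(f"pics/{n}{t}.npz");W=cloud(n,p,d,e,a);h=cv2.cvtColor(p,cv2.COLOR_RGB2HSV).astype(int)
m=((h[...,0]<6)|(h[...,0]>172))&(h[...,1]>150)&(np.hypot(W[...,0]-x,W[...,1]-y)<.06)&(W[...,2]>.064)
q=W[m];zt=np.percentile(q[:,2],98);print(len(q),"zmax",zt)
s=q[q[:,2]>zt-.004];print("top",len(s),s.mean(0).round(4),cv2.minAreaRect((s[:,:2]*1000).astype(np.float32)))
E
python3 look.py wrist 1; python3 red.py wrist 1 .468 .097
```

```text
1.65 [0.4676 0.0977 0.2312] jawyaw 71.39144386260233 x [-0.  0. -1.] [-0.08751395  0.88541256  0.44249621] 1.0002676902281955 [-0.62 -0.01  0.32  1.85  0.    1.3   0.95]
1589 zmax 0.12869130856985656
top 792 [0.4678 0.0995 0.1275] ((468.088623046875, 99.78826904296875), (15.757828712463379, 24.10631561279297), 71.63981628417969)
```

View pics/wrist1.png

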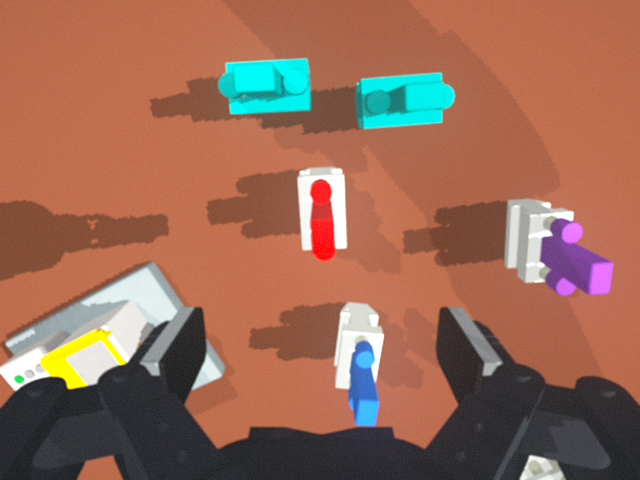

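The wrist view shows the red handle at (322,220), and depth puts its top at (0.468,0.099), yaw -18.4°. That agrees with the other cameras to within about 2 mm. I'm lowering to grip at 110 mm height.

move_arm(motion="0 0 -0.04 0; 0 0 -0.08 0; 0 0 -0.115 0; 0 0 -0.14 0; 0 0 -0.14 0", grip=1, force=50)

```text
clock: 2.33
position: [0.4663, 0.0979, 0.0899]
ee_rot: [-0.413, 0.575, 0.413, 0.573]
ft_force: [0.1, 0.6, 0.1]
grip_width: 0.999
```

move_arm(motion="0 0 0 0; 0 0 0 0; 0 0 0 0; 0 0 0 0; 0 0 0 0; 0 0 0 0", grip=0, force=50)

```text
clock: 3.08
position: [0.4683, 0.0974, 0.0918]
ee_rot: [-0.413, 0.574, 0.413, 0.575]
ft_force: [-0.7, 0.8, 6.6]
grip_width: 0.181
```

```bash
python3 look.py side 2;python3 look.py wrist 2
```

```text
3.075 [0.4683 0.0974 0.0918] jawyaw 71.3895128760683 x [ 0.001  0.001 -1.   ] [-0.66173227  0.83370325  6.55533448] 0.18125934773543004 [-0.6   0.14  0.33  2.02 -0.05  0.99  0.99]
3.125 [0.4683 0.0975 0.0918] jawyaw 71.39482209308153 x [ 0.001  0.001 -1.   ] [0.44969028 0.61646646 6.92926662] 0.1812209583897276 [-0.6   0.14  0.33  2.02 -0.05  0.99  0.99]
```

View pics/side2.png

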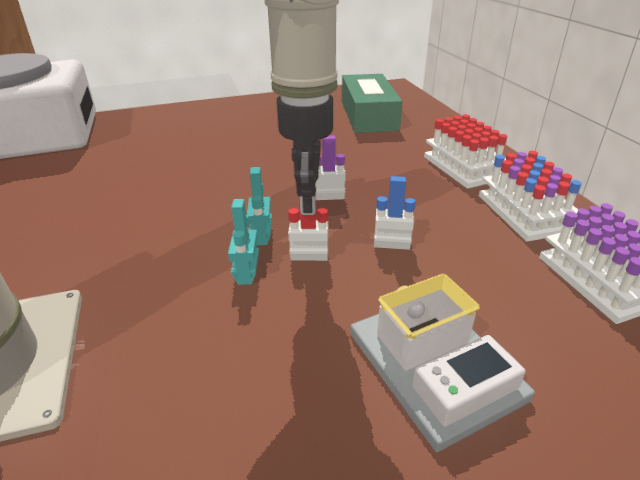

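The grip is confirmed: opening 0.181, about 15.4 mm, on the red handle at side (308,220). Now I lift.

move_arm(motion="0 0 0.02 0; 0 0 0.05 0; 0 0 0.09 0; 0 0 0.12 0; 0 0 0.135 0; 0 0 0.135 0")

```text
clock: 3.92
position: [0.468, 0.0972, 0.2263]
ee_rot: [-0.413, 0.574, 0.413, 0.574]
ft_force: [0.2, -0.6, -3.8]
grip_width: 0.179
```

move_arm(motion="0.01 -0.02 0 0.05; 0.02 -0.06 0 0.12; 0.04 -0.11 0 0.22; 0.06 -0.16 0 0.33; 0.075 -0.2 0 0.42; 0.083 -0.225 0 0.478; 0.083 -0.234 0 0.478; 0.083 -0.234 0 0.478; 0.083 -0.234 0 0.478")

```text
clock: 5.05
position: [0.5507, -0.1352, 0.2259]
ee_rot: [-0.537, 0.46, 0.537, 0.46]
ft_force: [0.4, -0.6, -2.8]
grip_width: 0.181
```

```bash
python3 look.py side 3;python3 look.py wrist 3;python3 look.py scene 3; python3 - <<'E'
from h import *
p,d,e,a=load("pics/scene3.npz")
cv2.imwrite("pics/s3.png",cv2.resize(p[120:360,60:380],(800,600))[:,:,::-1])
E
```

```text
5.05 [ 0.5507 -0.1352  0.2259] jawyaw 98.83794439456477 x [-0.001  0.001 -1.   ] [ 0.37376268 -0.60139457 -2.79391204] 0.18087426447627514 [-0.31  0.22  0.55  1.65 -0.12  1.3   1.98]
5.1 [ 0.5509 -0.1353  0.2261] jawyaw 98.85584389822506 x [-0.     0.001 -1.   ] [ 0.08923505 -0.11400819 -2.73939859] 0.18280738676393238 [-0.31  0.22  0.55  1.65 -0.12  1.3   1.98]
5.15 [ 0.5509 -0.1355  0.2263] jawyaw 98.8574810969476 x [-0.     0.001 -1.   ] [ 0.60664661 -0.13219501 -2.28858056] 0.17840759727073977 [-0.31  0.22  0.55  1.65 -0.12  1.3   1.99]
```

View pics/side3.png

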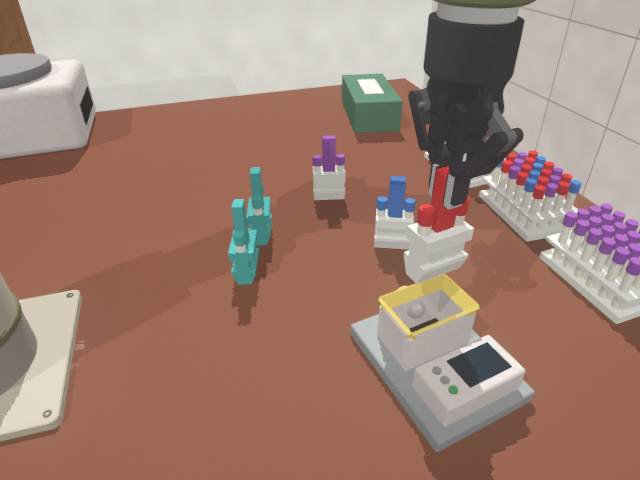

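View pics/wrist3.png

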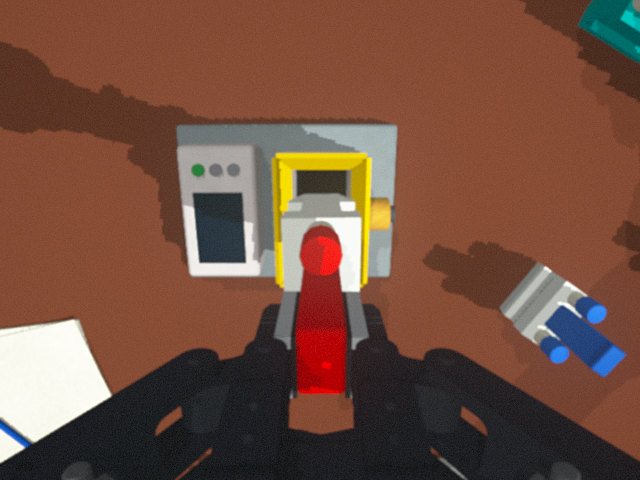

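View pics/s3.png

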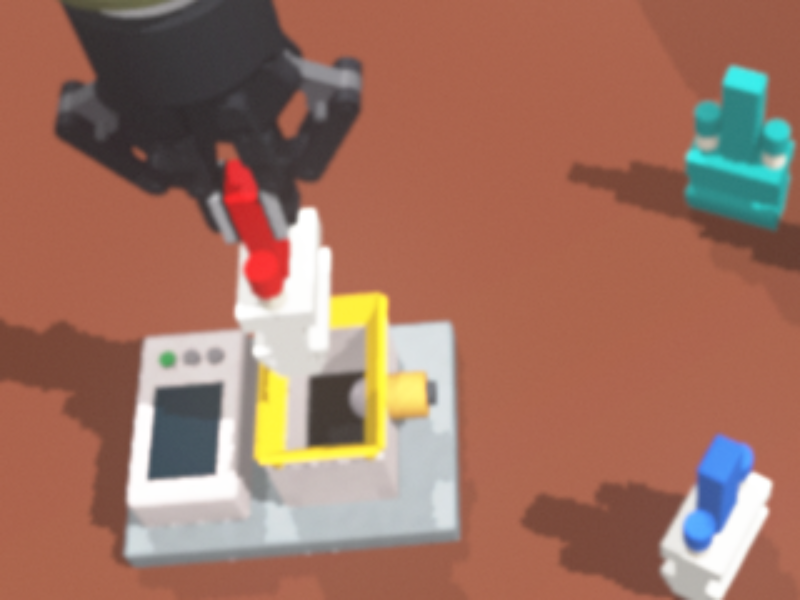

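The carrier is over the pocket: wrist view (320,240) block, funnel (320,215). Before inserting I check its tilt in the grip and its centring.

```bash
python3 - <<'E'
from h import *
for n in ["side","scene","wrist"]:
    p,d,e,a=load(f"pics/{n}3.npz");W=cloud(n,p,d,e,a);h=cv2.cvtColor(p,cv2.COLOR_RGB2HSV).astype(int)
    near=(np.hypot(W[...,0]-.551,W[...,1]+.136)<.06)&(W[...,2]>.12)
    wh=near&(h[...,1]<70)&(W[...,2]<.25)
    t=W[wh]; print(n,"white",len(t),np.percentile(t,[1,50,99],0).round(4).tolist())
    # normals from cloud gradient for long side/top faces
    dx=np.gradient(cv2.blur(W,(3,3)),axis=1);dy=np.gradient(cv2.blur(W,(3,3)),axis=0)
    N=np.cross(dx,dy);N/=np.linalg.norm(N,axis=-1,keepdims=True);N[N[...,2]<0]*=-1
    er=cv2.erode(wh.astype(np.uint8),np.ones((3,3)))>0
    v=N[er];z=W[er];s=v[:,2]>.9;tt=z[s]
    if len(tt)>20:
        zm=np.median(tt[:,2]);tt=tt[abs(tt[:,2]-zm)<.006]
        A=np.c_[tt[:,:2]-tt[:,:2].mean(0),np.ones(len(tt))];c=np.linalg.lstsq(A,tt[:,2],rcond=None)[0];print(" top z",zm,"slope",c,len(tt))
    red=near&((h[...,0]<6)|(h[...,0]>172))&(h[...,1]>150)
    q=W[red];
    if len(q): 
        print(" red z",np.percentile(q[:,2],[2,98]));cap=q[q[:,2]<np.percentile(q[:,2],98)-.03];print(" cap xy range",cap.min(0).round(3),cap.max(0).round(3))
    for lo,hi in [(.135,.155),(.155,.175),(.175,.192)]:
        b=t[(t[:,2]>lo)&(t[:,2]<hi)]
        if len(b)>30: print(" ",lo,len(b),cv2.minAreaRect((b[:,:2]*1000).astype(np.float32)))
    y=(h[...,0]>20)&(h[...,0]<33)&(h[...,1]>130)&(W[...,2]>.07)&(W[...,2]<.095)&(np.hypot(W[...,0]-.551,W[...,1]+.136)<.08)
    t=W[y];print(" funnel",len(t),cv2.minAreaRect((t[:,:2]*1000).astype(np.float32)),t[:,2].max())
E
```

```text
side white 3523 [[0.5187, -0.1588, 0.1363], [0.5424, -0.1491, 0.1825], [0.582, -0.124, 0.2485]]
 red z [0.19884006 0.26271819]
 cap xy range [ 0.52  -0.15   0.196] [ 0.58  -0.131  0.233]
  0.135 564 ((549.9099731445312, -136.57032775878906), (60.75468826293945, 36.98066329956055), 9.91869068145752)
  0.155 988 ((551.3416748046875, -137.55638122558594), (63.184654235839844, 37.00092697143555), 8.692517280578613)
  0.175 692 ((545.6233520507812, -151.00552368164062), (32.17720031738281, 70.5276107788086), 69.22294616699219)
 funnel 1073 ((550.9951782226562, -135.82249450683594), (102.16221618652344, 68.78870391845703), 10.287240982055664) 0.08747567243455429
scene white 1671 [[0.5185, -0.1542, 0.1375], [0.5695, -0.1265, 0.1908], [0.5806, -0.115, 0.2488]]
 red z [0.20985552 0.26451254]
 cap xy range [ 0.547 -0.142  0.2  ] [ 0.579 -0.124  0.234]
  0.135 180 ((553.8302001953125, -123.14749145507812), (29.128114700317383, 67.84392547607422), 69.08013916015625)
  0.155 406 ((548.4752197265625, -136.67181396484375), (62.237831115722656, 35.64596939086914), 9.364727020263672)
  0.175 280 ((54
[... 198 characters left out ...]
411643981934) 0.08974373832355376
wrist white 6218 [[0.5184, -0.1559, 0.1383], [0.5339, -0.1387, 0.1939], [0.5566, -0.1162, 0.2495]]
 red z [0.21475356 0.26265339]
 cap xy range [ 0.52  -0.146  0.207] [ 0.541 -0.129  0.233]
  0.135 344 ((521.4207763671875, -138.98703002929688), (1.7605317831039429, 33.871551513671875), 9.172526359558105)
  0.155 574 ((522.8410034179688, -138.84454345703125), (4.88282585144043, 35.47944259643555), 8.637735366821289)
  0.175 560 ((526.5593872070312, -138.50221252441406), (12.396867752075195, 35.56049346923828), 9.087581634521484)
 funnel 4109 ((552.0997924804688, -134.23939514160156), (102.65882873535156, 70.58154296875), 8.751910209655762) 0.08808773149644167
```

Yaw matches the funnel's within about 1°, and the carrier is centred within about 1.5 mm in the same camera. I lower to just above the ball and check the force.

move_arm(motion="0.001 0 -0.02 0; 0.001 0 -0.04 0; 0.001 0 -0.058 0; 0.001 0 -0.07 0; 0.001 0 -0.078 0; 0.001 0 -0.078 0", force=80)

```text
clock: 5.95
position: [0.5518, -0.1368, 0.1481]
ee_rot: [-0.537, 0.46, 0.537, 0.46]
ft_force: [-1.2, -0.6, -2.2]
grip_width: 0.173
```

Free of contact. Now the push, in small steps to 3 mm past nominal.

move_arm(motion="0 0 -0.006 0; 0 0 -0.012 0; 0 0 -0.018 0; 0 0 -0.024 0; 0 0 -0.029 0; 0 0 -0.029 0")

```text
clock: 6.7
position: [0.5516, -0.1383, 0.1184]
ee_rot: [0.537, -0.461, -0.536, -0.46]
ft_force: [3.4, -6.2, -9.0]
grip_width: 0.176
```

The ball is pushing sideways and the force has gone downward, so it is snapping in. I continue to the floor.

move_arm(motion="0 0 -0.003 0; 0 0 -0.006 0; 0 0 -0.008 0; 0 0 -0.01 0; 0 0 -0.01 0")

```text
clock: 7.32
position: [0.5523, -0.1378, 0.1119]
ee_rot: [0.537, -0.46, -0.536, -0.461]
ft_force: [-9.6, -1.5, 25.9]
grip_width: 0.178
```

```bash
python3 look.py side 4;python3 look.py scene 4; python3 - <<'E'
from h import *
p,d,e,a=load("pics/scene4.npz");q=load("pics/side4.npz")[0]
cv2.imwrite("pics/s4.png",np.hstack([cv2.resize(p[180:340,100:260],(400,400)),cv2.resize(q[220:420,340:540],(400,400))])[:,:,::-1])
E
```

```text
7.325 [ 0.5523 -0.1378  0.1119] jawyaw 98.72427947867227 x [ 0.001  0.    -1.   ] [-9.57880137 -1.49184531 25.86254803] 0.177707035053788 [-0.27  0.33  0.52  1.78 -0.19  1.08  2.04]
7.375 [ 0.5523 -0.1378  0.1119] jawyaw 98.72395087855304 x [ 0.002  0.    -1.   ] [-9.96987815 -1.78410581 24.88721115] 0.17535233363876818 [-0.27  0.33  0.52  1.78 -0.19  1.08  2.04]
```

View pics/s4.png

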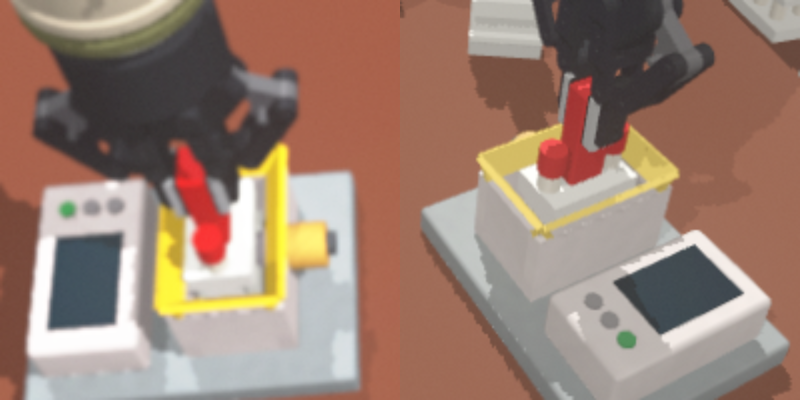

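It bottoms out at TCP z 0.1119 (0.1118 expected) with about 25 N from the floor, and the block sits inside the funnel. Release, then rise.

move_arm(motion="0 0 0.002 0; 0 0 0.002 0; 0 0 0.002 0; 0 0 0.002 0; 0 0 0.002 0", grip=1)

```text
clock: 8.05
position: [0.5519, -0.1368, 0.1112]
ee_rot: [-0.537, 0.46, 0.537, 0.46]
ft_force: [0.3, -0.8, 0.7]
grip_width: 0.999
```

move_arm(motion="0 0 0.03 0; 0 0 0.07 0; 0 0 0.12 0; 0 0 0.16 0; 0 0 0.16 0; 0 0 0.16 0")

```text
clock: 8.8
position: [0.5516, -0.1366, 0.2705]
ee_rot: [-0.536, 0.46, 0.537, 0.46]
ft_force: [0.4, -0.0, -0.5]
grip_width: 0.999
```

```bash
python3 look.py side 5;python3 look.py scene 5;python3 look.py wrist 5; python3 - <<'E'
from h import *
for n in ["side","scene","wrist"]:
    p,d,e,a=load(f"pics/{n}5.npz");W=cloud(n,p,d,e,a);h=cv2.cvtColor(p,cv2.COLOR_RGB2HSV).astype(int)
    near=(np.hypot(W[...,0]-.551,W[...,1]+.136)<.06)&(W[...,2]>.085)&(W[...,2]<.17)
    q=W[near&((h[...,0]<6)|(h[...,0]>172))&(h[...,1]>150)];zt=np.percentile(q[:,2],98)
    s=q[q[:,2]>zt-.004];print(n,"top z",zt,np.median(s[:,2]),cv2.minAreaRect((s[:,:2]*1000).astype(np.float32)))
    t=W[(np.hypot(W[...,0]-.551,W[...,1]+.136)<.05)&(h[...,1]<60)&(W[...,2]>.074)&(W[...,2]<.086)]
    if len(t)>20:
        A=np.c_[t[:,:2]-t[:,:2].mean(0),np.ones(len(t))];print(" blocktop",len(t),np.linalg.lstsq(A,t[:,2],rcond=None)[0].round(4),cv2.minAreaRect((t[:,:2]*1000).astype(np.float32)))
    for c in ["blue","purple"]:
        m=mask(p,c)&(W[...,0]<.7)&(W[...,2]>.124);q=W[m]
        if len(q): print(" ",c,q.mean(0).round(4))
p=load("pics/scene5.npz")[0];q=load("pics/side5.npz")[0]
cv2.imwrite("pics/s5.png",np.hstack([cv2.resize(p[180:340,100:260],(400,400)),cv2.resize(q[220:420,340:540],(400,400))])[:,:,::-1])
for n in ["side","scene"]:
    p,d,e,a=load(f"pics/{n}0.npz");W=cloud(n,p,d,e,a)
    for c in ["blue","purple"]:
        m=mask(p,c)&(W[...,0]<.7)&(W[...,2]>.124);print("start",n,c,W[m].mean(0).round(4))
E
```

```text
8.8 [ 0.5516 -0.1366  0.2705] jawyaw 98.78277871792125 x [-0.001  0.    -1.   ] [ 0.3695133  -0.04564997 -0.48130922] 0.9991846800729564 [-0.31  0.2   0.55  1.58 -0.11  1.39  1.98]
8.85 [ 0.5514 -0.1366  0.2701] jawyaw 98.78394421643154 x [-0.002  0.    -1.   ] [-0.44899056  0.32322942  0.51529713] 0.9997510223822643 [-0.31  0.2   0.55  1.58 -0.11  1.39  1.98]
8.9 [ 0.5513 -0.1366  0.27  ] jawyaw 98.78712853683935 x [-0.002  0.    -1.   ] [ 0.26119653  0.36452011 -0.39857432] 0.9992255694393155 [-0.31  0.2   0.55  1.58 -0.11  1.39  1.98]
side top z 0.14888291681046648 0.14801220693564926 ((551.9154052734375, -139.55026245117188), (24.18316650390625, 17.08846664428711), 7.203995227813721)
 blocktop 769 [0.01   0.0854 0.0795] ((543.68896484375, -145.76605224609375), (81.52893829345703, 49.075984954833984), 8.441129684448242)
  blue [0.6097 0.0811 0.1277]
  purple [0.5564 0.265  0.1275]
scene top z 0.15007598272622388 0.1484254009305706 ((550.0765991210938, -138.62649536132812), (24.14708709716797, 14.247096061706543), 7.428801536560059)
 blocktop 564 [-0.0174  0.0044  0.08  ] ((558.8248901367188, -138.83346557617188), (81.126953125, 37.837867736816406), 8.636301040649414)
  blue [0.6102 0.0849 0.128 ]
  purple [0.5569 0.2681 0.1279]
wrist top z 0.14885052792204656 0.14757253222474948 ((551.5567016601562, -137.44549560546875), (23.54576301574707, 14.653650283813477), 9.028663635253906)
 blocktop 1514 [0.0065 0.0022 0.0796] ((552.1231079101562, -137.36041259765625), (60.625213623046875, 35.93499755859375), 8.416217803955078)
  blue [0.6097 0.0832 0.1285]
start side blue [0.6095 0.0809 0.1276]
start side purple [0.5565 0.265  0.1274]
start scene blue [0.6102 0.0849 0.1279]
start scene purple [0.5566 0.268  0.1277]
```

View pics/s5.png

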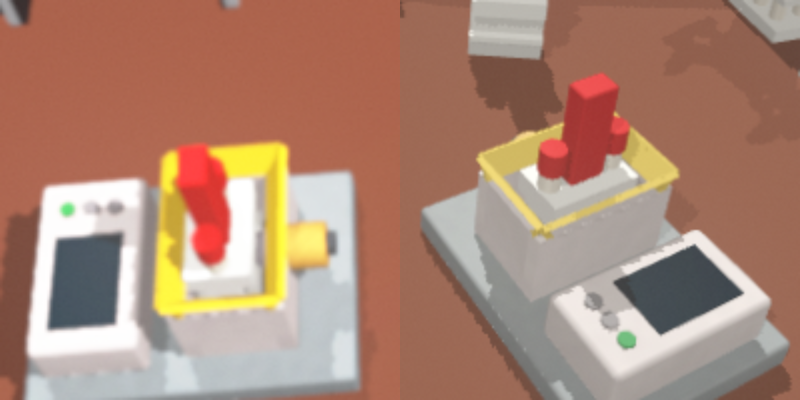

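The handle top is at 0.148 m (0.020 + 0.128), the block top is level at 0.080, and the carrier is centred at about (0.552,-0.138). Blue and purple are unmoved, and the arm is clear.

```bash
python3 -c "
from workcell import *
print(hand_in())"
```

```text
the job is handed in; nothing more can be done
None
```

I gripped the red-capped carrier by its handle, carried it to the reader and pushed it past the sprung ball down to the pocket floor. I then let go, raised the arm clear and handed the job in at about 9 s. `hand_in()` gives no verdict.

- **Seating:** pressing down met about 25 N from the floor at TCP height 0.1119 m, where 0.1118 m was expected. After release the handle top is at about 0.148 m and the block top at 0.080 m, both as they should be for a carrier on the floor.
- **Position and angle:** the carrier is 2–3 mm from the pocket centre, and aligned within about 2°.
- **Upright:** the block top is level to about 1° in the scene and wrist cameras. The side camera's fit gave a slope of 0.085 (about 5°), but its point set was too large for the block top (82 x 49 mm against 60 x 36), so I put that down to funnel points in the fit.
- **Bystanders:** blue and purple measure within 0.5 mm of where they started in the scene and side cameras.
- **Camera disagreement:** the cameras differed by about 2 mm on the handle position, which is within their stated calibration.

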